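# Roll the pipe stub into the V-cradle and butt it against the stop

### The job

Roll the thick stainless pipe stub along the bench by its side, over the ramp, until it drops into the V of the cradle. Then push its near end with the fingertips so that it slides along the V until its far end butts against the end stop, and leave it lying there. Do not pick the stub up, and leave everything else on the bench where it is.

Things in the scene. Friction and masses are not known exactly. Their poses are not given: they have to be found in the camera images.
- stub: the thick pipe stub to be rolled: plain polished (slippery) stainless tube lying on its side, 51 mm in diameter, 150 mm long, 0.25 to 0.5 kg. Origin at its centre, on its axis; x runs along the tube (y and z turn as it rolls). It lies left or right of the cradle, 17 to 23 cm from the V, roughly parallel to it, and rolls easily. Lying in the V its axis is 29 mm above the bench
- cradle: fixed V-cradle of folded sheet metal, 140 mm long along x (x from -80 to +60 mm), origin on the bench on the V's centre line. The V runs along x at y = 0: flanks 30 degrees from level, bottom at bench height, crests 12 mm high at y = +-21 mm, then a 3 mm flat and a 16 degree ramp down to the bench at y = +-66 mm, so that a tube rolls in from either side. +x is the far end, with the end stop
- stop_face (a point): middle of the face of the end stop, a dark upright plate 56 mm wide, 50 mm high, 8 mm thick, at the far end of the V; 60 mm from the cradle's origin along x, 25 mm above the bench. At the start the stub's far end is about 30 to 45 mm short of this along the V. With the stub home its centre is 75 mm before this face and its near end overhangs the near edge of the cradle by 10 mm
- thin_stub: the thinner pipe stub, 28 mm in diameter, 150 mm long, lying on the bench on the other side of the cradle; origin at its centre on its axis; x along the tube; to be left alone
- reducer: cone-shaped stainless reducer standing on the bench near the far left corner of the cradle, 64 mm wide, 66 mm high; origin at its underside; leave alone
- end_cap: domed stainless end cap lying on the bench near the far right corner of the cradle, 64 mm wide, 17 mm high; origin at its underside; leave alone
- clamp: pipe clamp ring lying flat at the near left, 76 mm wide, 16 mm high, with a wing nut on one side; origin at its underside; leave alone
- valve: butterfly valve lying flat at the near right, 80 mm wide, 30 mm high, with a black lever; origin at its underside; leave alone
- bottle: brown glass bottle standing at the left, 64 mm wide, 170 mm high; origin at its underside; leave alone
- wrench: wrench lying at the right, 190 mm long; leave alone
Things that resemble listed ones, but are neither listed nor needed, are in the scene too. Leave any yellow look-alike of the stub alone.

How it is judged:
On the way, in this order (a step that is already met when the one before it is completed fails the run):
1. the stub rolls along the bench towards the cradle (angular speed of stub above 0.3 rad/s and distance of stub from where it was at the start of the episode above 0.02 m and height (world z) of stub below 0.0285 m), for 0.1 s.
2. the stub lies in the V (y of stub in the frame of cradle between -0.005 and 0.005 m and height (world z) of stub below 0.0325 m and angle between the x axis of stub and the x axis of cradle, either way round below 0.06 rad), for 0.2 s.
3. its far end is against the stop (all of step 2 and x of stub in the frame of cradle above -0.0195 m), for 0.1 s.
At the end, for the whole second after the job is handed in: the thick stub lies at rest in the V (centred within 5 mm, in line within 0.06 rad, axis lower than 32.5 mm above the bench) with its far end within 4.5 mm of the stop, and every other thing is within 25 mm of where it was (all of step 3 and linear speed of stub below 0.01 m/s and distance of each of thin_stub, reducer, end_cap, clamp, valve, bottle, wrench from where it was at the start of the episode below 0.025 m); the robot touches nothing.
It fails at once if the stub is lifted off the open bench (more than 4 mm) or over the cradle (more than 6 mm above its crests) (height (world z) of stub above 0.044 m or (height (world z) of stub above 0.03 m and (y of stub in the frame of cradle above 0.08 m or y of stub in the frame of cradle below -0.08 m))).
It fails at once if another thing on the bench is shifted by more than 25 mm (distance of any of thin_stub, reducer, end_cap, clamp, valve, bottle, wrench from where it was at the start of the episode above 0.025 m).
It also fails if it takes over 58 s, if anything falls off the work surface, if the arm or the gripper's body presses on something with over 40 N, if the wrist force passes 120 N, or if a joint passes its speed limit or range.

### The arm

A 7-joint arm with a two-finger parallel gripper is mounted at the origin on the work surface. World frame = base frame: x ahead of the robot, y to its left, z up, the work surface at z = 0. Lengths are in m, angles in rad, forces in N, time in s.
With the tool pointing down it reaches from about 0.4 to 0.9 m from the base axis. Payload 5.6 kg.
Tool frame: the origin (TCP) lies midway between the tips of the shut fingers; the grasp point (between the pads) lies 19 mm behind it (ctrl.grip_point_offset is the distance from the TCP to the grasp point, in m); z points along the fingers, y is the line along which they close (so a half turn about z gives the same grasp; the last joint's range is limited). The gripper opens to 92 mm and grips with 3 to 60 N. Pads are 20 mm wide; open, the fingers measure 128 mm over their backs; the gripper's body (75 mm by 189 mm) begins 69 mm behind the grasp point.
Start: joints at [1.129, 0.468, -0.012, 1.603, 0.006, 1.071, -0.056], TCP at [0.252, -0.599, 0.192] pointing down, gripper open.
Joint ranges: [-2.53, 2.53], [-0.31, 2.02], [-1.57, 1.55], [0.28, 2.44], [-1.29, 4.43], [0.15, 1.84], [-2.92, 2.92]. Speed limits (rad/s): [2.57, 2.57, 3.14, 3.14, 3.14, 3.14, 3.14].

### API

Orientations are given as a unit quaternion [x, y, z, w].
In Python, from plant import ctrl gives the robot as it stands.
- The arm moves only by the shell command python3 -m jog 'ROWS' [OPENING] [FORCE]. ROWS is JSON, one flat list of numbers, 6 for each row, row after row: the shift along the tool's x, y, z in cm, then the turn, a rotation vector about the tool's x, y, z in rad. A call has 1 to 12 rows; each row shifts and turns the commanded pose from where the row before left it, along the tool's axes as they then stand; what a row does not reach is not made up. A row lasts 1/10 s, in which the tool goes at most 50 mm and 8.59 degrees, less where a joint would pass 70% of its speed; a pose out of reach is approached as far as the arm can. A call is refused whole if a number of a shift passes 5 or a number of a turn 0.15, either way. A call with a gripper value outside its range is refused whole. OPENING is the finger opening in cm, from 0 to 9.19, set as the call begins (- or left out, the last holds). The fingers move at their own pace and stop on an object; FORCE is the grip in N (left out, the last holds). Time passes only in rows, so rows that do not move let the fingers close. It gives the time, the measured TCP pose, the force, the opening and the grip force at its end, in the units of the state.
- ctrl.sense(): the state, without advancing time (a new reading comes with each control period).
- ctrl.snapshot(name): name is "scene" or "top"; returns the picture (400x640x3 uint8, red, green, blue); there is no depth.
- ctrl.camera_params(name): a dict with "fx", "fy", "cx", "cy" (pixels), "R" (3x3) and "t" (3): a world point X has camera coordinates R X + t. Camera axes: x right, y down, z forward; pixel columns grow to the right and rows downward; lengths in m; the calibration is good to about 2 mm. A picture is of the moment at which its call begins. camera_params takes no time and is no camera call.
- ctrl.sign_off(): hands the job in; it is judged then, once.
Trained networks look in the newest picture that a camera, given by its name, has taken for a name from the list of things; names that differ only in an ending like _2 or _b are one class to them, and where a whole thing is asked for, a point or a joint stands for the part that bears it (a point fixed in the world has none). Each returns a list of dicts, best first, with "confidence" (0 to 1); they miss things now and then, are a little off and sometimes report something else, mostly with a low value. They report only what shows in the picture. A call takes as long as a camera call. They do not tell look-alikes from the thing itself.
- ctrl.trace(label, camera): "region" (400x640 bool, what is visible of it) and "at" ([row, column] in pixels, amid what is visible of it).
The state is a dict: "clock": time; "qpos": joint angles; "joint_velocities": joint speeds; "effort": joint torques, N m; "position": TCP position; "orientation": TCP orientation; "contact_force": force on the tool from outside, world axes, zero at the start; "ft_torque": the same for the moment, N m; "grip_width": finger opening in m; "grip_force": force on a finger pad.
Only numpy, scipy, OpenCV 4.12 (cv2) and the standard library are available. Lean on these libraries where they do the work, as an engineer would, in place of code of your own. Each camera call takes 0.05 s, during which the arm holds its last target. There are 200 camera calls.

## Working session

There is one attempt and no reset: what is moved stays moved. The work goes in short steps, Python scripts to look and compute and a shell command to move; the robot and the scene stay as the last step left them, time stands still between calls to the robot, and variables do not carry over. Pictures are saved under pics/ and viewed, at most 12 in all, crops included, and the job is handed in when it is done.

```bash
mkdir -p pics; ls
cat > h.py <<'E'
import numpy as np, cv2
from plant import ctrl
def ray(cam,r,c,z):
    p=ctrl.camera_params(cam);R=np.array(p["R"]);t=np.array(p["t"])
    d=R.T@np.array([(c-p["cx"])/p["fx"],(r-p["cy"])/p["fy"],1]);o=-R.T@t
    return o+d*(z-o[2])/d[2]
def px(cam,X):
    p=ctrl.camera_params(cam);q=np.array(p["R"])@np.array(X)+np.array(p["t"])
    return p["fy"]*q[1]/q[2]+p["cy"],p["fx"]*q[0]/q[2]+p["cx"]
E
python3 - <<'E'
from h import *
for c in("top","scene"):
    im=ctrl.snapshot(c); cv2.imwrite(f"pics/{c}0.png",im[:,:,::-1])
    p=ctrl.camera_params(c);print(c,-np.array(p["R"]).T@np.array(p["t"]),p["fx"])
    for n in("stub","thin_stub","cradle","stop_face"):
        for d in ctrl.trace(n,c)[:3]:
            print(n,d["confidence"],d["at"],d["region"].sum(),ray(c,*d["at"],0.025).round(3))
print(ctrl.sense())
E
```

```text
pics
top [0.31754911 0.03033945 1.37399188] 411.5569537351945
stub 0.97 [254.4, 389.7] 753 [ 0.318 -0.183  0.025]
stub 0.79 [202.6, 284.2] 716 [0.494 0.158 0.025]
stub 0.73 [196.3, 229.0] 722 [0.519 0.341 0.025]
thin_stub 0.67 [186.7, 401.2] 344 [ 0.54  -0.231  0.025]
cradle 0.97 [177.1, 341.1] 1901 [ 0.576 -0.032  0.025]
cradle 0.42 [148.1, 370.1] 243 [ 0.673 -0.132  0.025]
stop_face 0.83 [177.7, 341.6] 1833 [ 0.574 -0.034  0.025]
stop_face 0.31 [202.8, 285.4] 737 [0.494 0.154 0.025]
scene [ 1.22591032 -0.46442365  1.17059387] 402.2504638780671
stub 0.98 [202.2, 229.9] 608 [ 0.327 -0.183  0.025]
stub 0.94 [174.8, 375.5] 526 [0.527 0.337 0.025]
stub 0.84 [216.3, 383.6] 535 [0.693 0.232 0.025]
thin_stub 0.81 [254.3, 249.8] 361 [ 0.557 -0.232  0.025]
thin_stub 0.55 [235.6, 300.8] 1514 [ 0.593 -0.054  0.025]
cradle 0.69 [233.6, 304.2] 1531 [ 0.593 -0.04   0.025]
stop_face 0.95 [235.1, 301.6] 1540 [ 0.593 -0.05   0.025]
{'clock': 0.5, 'qpos': array([ 1.12898798,  0.46750447, -0.01158173,  1.60276682,  0.00600129,
        1.07139963, -0.05628382]), 'joint_velocities': array([ 0.00012593, -0.00140218,  0.00115565,  0.00107901, -0.00064505,
        0.00072608, -0.00145994]), 'effort': array([-5.76643779e-04, -5.19973719e+01, -1.25052058e-02, -2.43843144e+01,
       -5.66560950e-02,  1.20074220e-02,  5.34171875e-05]), 'position': array([ 0.25234263, -0.598985  ,  0.19156174]), 'orientation': array([ 9.80191760e-01,  1.98050783e-01, -2.92004229e-05, -1.50317638e-05]), 'contact_force': array([ 0.38263277, -0.59882541, -0.67717664]), 'ft_torque': array([-0.07477514, -0.03015273, -0.04956233]), 'grip_force': 0.0, 'grip_width': 0.09177356508750752}
```

View pics/top0.png

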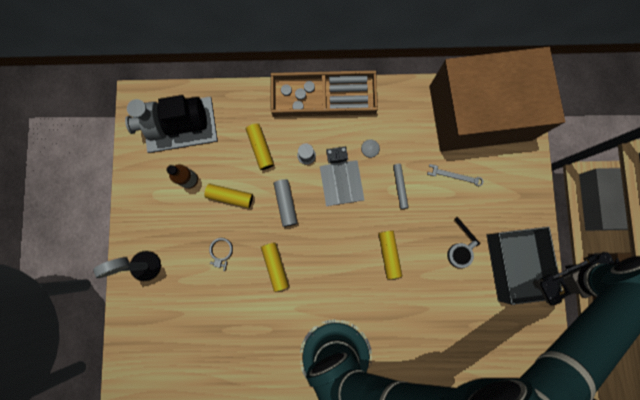

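View pics/scene0.png

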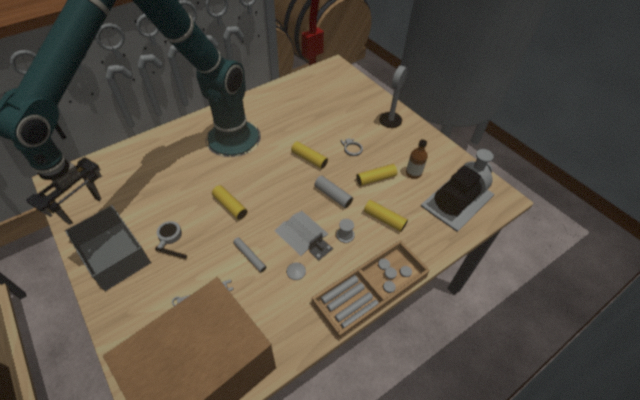

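The top picture shows the grey steel tube at about (285,203), left of the cradle at (341,180), with the stop at its far end near (337,155). The yellow tubes at (390,254), (229,196), (275,267) and (260,147) are look-alikes. The thin stub is at (401,187). Only the grey tube fits the description (stainless, 51 mm, about 0.2 m left of the V). I'll confirm it in a crop and measure.

Run:
```python
from h import *
im=cv2.imread("pics/top0.png"); c=cv2.resize(im[130:250,230:390],(800,600),interpolation=cv2.INTER_CUBIC)
cv2.imwrite("pics/crop0.png",c)
for cam in("top","scene"):
    ctrl.snapshot(cam)
    for n,z in(("stub",.0255),("thin_stub",.014),("cradle",.006),("reducer",.03),("end_cap",.01),("clamp",.008),("bottle",.08)):
        for d in ctrl.trace(n,cam):
            if d["confidence"]<.3: continue
            rr,cc=np.nonzero(d["region"])
            P=np.array([ray(cam,r,c2,z)[:2] for r,c2 in zip(rr,cc)]).astype(np.float32)
            (cx,cy),(w,h),a=cv2.minAreaRect(P)
            print(cam,n,round(d["confidence"],2),np.round(d["at"]),P.mean(0).round(3),"rect",np.round([cx,cy,w,h,a],3), "col",im[int(d["at"][0]),int(d["at"][1])] if cam=="top" else "")
```

```text
top stub 0.92 [200. 287.] [0.496 0.156] rect [ 0.497  0.156  0.157  0.053 11.202] col [113 112 107]
top stub 0.87 [144. 261.] [0.689 0.241] rect [ 0.69   0.241  0.162  0.049 19.928] col [ 30 141 163]
top stub 0.85 [195. 230.] [0.523 0.343] rect [5.2300e-01 3.4400e-01 1.6300e-01 5.4000e-02 7.4286e+01] col [ 42 167 165]
top stub 0.62 [266. 273.] [0.288 0.191] rect [ 0.289  0.191  0.155  0.053 16.626] col [ 43 169 165]Traceback (most recent call last):
  File "<stdin>", line 10, in <module>
  File "h.py", line 4, in ray
    p=ctrl.camera_params(cam);R=np.array(p["R"]);t=np.array(p["t"])
ValueError: time passes only in moves, steps and waits
```

View pics/crop0.png

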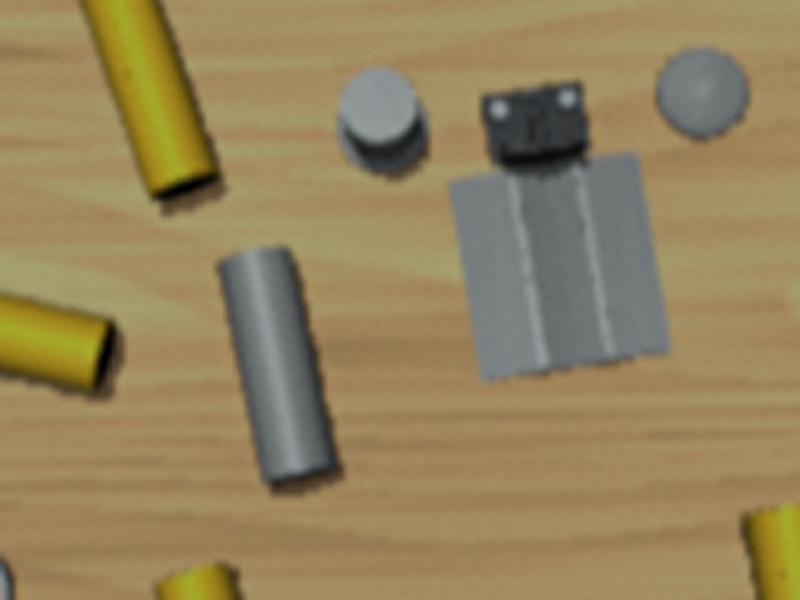

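The crop confirms that the only steel thick tube is at crop (278,365), with a clear path to the cradle. The cradle plate corners are at crop (450,183), (637,155), (668,352) and (483,380).

```bash
sed -i 's/^def ray/P={c:ctrl.camera_params(c) for c in("top","scene")}\ndef ray/; s/p=ctrl.camera_params(cam)/p=P[cam]/' h.py
cat > m.py <<'E'
from h import *
def rects(cam,names,mn=.3):
    ctrl.snapshot(cam)
    for n,z in names:
        for d in ctrl.trace(n,cam):
            if d["confidence"]<mn: continue
            rr,cc=np.nonzero(d["region"])
            Q=np.array([ray(cam,r,c2,z)[:2] for r,c2 in zip(rr,cc)]).astype(np.float32)
            (cx,cy),(w,h),a=cv2.minAreaRect(Q)
            print(cam,n,round(d["confidence"],2),np.round(d["at"]),Q.mean(0).round(3),"rect",np.round([cx,cy,w,h,a],3))
E
python3 - <<'E'
from m import *
N=[("stub",.0255),("thin_stub",.014),("cradle",.006),("reducer",.03),("end_cap",.01)]
rects("top",N);rects("scene",N)
f=lambda x,y,z:ray("top",130+(y+.5)/5-.5,230+(x+.5)/5-.5,z)[:2].round(4)
for n,(x,y,z) in dict(FL=(450,183,0),FR=(637,155,0),NR=(668,352,0),NL=(483,380,0),cLf=(513,178,.012),cLn=(545,362,.012),cRf=(580,165,.012),cRn=(612,352,.012),stubFL=(220,262,.0255),stubFR=(290,248,.0255),stubNL=(268,480,.0255),stubNR=(335,464,.0255)).items(): print(n,f(x,y,z))
E
```

```text
top stub 0.93 [144. 263.] [0.688 0.241] rect [ 0.69   0.241  0.164  0.052 17.78 ]
top stub 0.85 [192. 231.] [0.523 0.342] rect [5.2300e-01 3.4400e-01 1.6300e-01 5.2000e-02 7.5512e+01]
top stub 0.84 [267. 273.] [0.288 0.191] rect [ 0.288  0.192  0.151  0.053 17.425]
top stub 0.75 [202. 282.] [0.498 0.157] rect [ 0.498  0.156  0.154  0.051 12.12 ]
top thin_stub 0.78 [187. 398.] [ 0.543 -0.229] rect [ 0.546 -0.23   0.148  0.031  5.188]
top cradle 0.83 [178. 341.] [ 0.579 -0.032] rect [ 0.589 -0.03   0.196  0.132  9.197]
top reducer 0.77 [152. 306.] [0.66  0.085] rect [6.6000e-01 8.5000e-02 5.7000e-02 6.9000e-02 8.9011e+01]
top end_cap 0.48 [151. 369.] [ 0.679 -0.134] rect [ 6.8000e-01 -1.3400e-01  6.1000e-02  5.9000e-02  8.8769e+01]
scene stub 0.94 [150. 310.] [0.292 0.191] rect [ 0.29   0.19   0.175  0.064 15.423]
scene stub 0.81 [214. 382.] [0.692 0.241] rect [ 0.69   0.24   0.156  0.061 21.756]
scene stub 0.75 [196. 333.] [0.498 0.156] rect [ 0.496  0.156  0.176  0.065 11.739]
scene stub 0.69 [206. 231.] [ 0.324 -0.183] rect [ 0.32  -0.183  0.187  0.054  7.725]
scene stub 0.61 [175. 378.] [0.526 0.344] rect [5.2600e-01 3.4500e-01 1.7200e-01 6.6000e-02 7.6474e+01]
scene thin_stub 0.61 [254. 249.] [ 0.549 -0.23 ] rect [ 0.547 -0.23   0.159  0.028  6.97 ]
scene cradle 0.7 [231. 306.] [ 0.586 -0.036] rect [ 0.593 -0.034  0.197  0.128  6.432]
scene cradle 0.42 [294. 177.] [ 0.567 -0.45 ] rect [ 5.7600e-01 -4.2000e-01  1.8700e-01  3.6000e-02  7.1568e+01]
scene reducer 0.59 [233. 347.] [0.665 0.082] rect [ 0.662  0.082  0.061  0.1   52.681]
scene end_cap 0.84 [273. 293.] [ 0.687 -0.138] rect [ 0.687 -0.137  0.059  0.062 55.059]
FL [0.6203 0.0389]
FR [ 0.6372 -0.0891]
NR [ 0.5011 -0.1056]
NL [0.4847 0.0193]
cLf [ 0.6203 -0.0038]
cLn [ 0.4944 -0.0222]
cRf [ 0.6283 -0.0493]
cRn [ 0.5003 -0.0671]
stubFL [0.5643 0.1929]
stubFR [0.5728 0.1462]
stubNL [0.4184 0.1619]
stubNR [0.428  0.1179]
```

```bash
python3 -m jog '[0,0,0,0,0,-0.145,0,0,0,0,0,-0.145,0,0,0,0,0,-0.145,0,0,0,0,0,-0.145,0,0,0,0,0,-0.145,0,0,0,0,0,-0.145,0,0,0,0,0,-0.145,0,0,0,0,0,-0.145,0,0,0,0,0,-0.149]' 9.19
python3 -m jog '[2.5,3,0,0,0,0,2.5,3,0,0,0,0,2.5,3,0,0,0,0,2.5,3,0,0,0,0,2.5,3,0,0,0,0,2.5,3,0,0,0,0,2.5,3,0,0,0,0,2.5,3,0,0,0,0,3,1,0,0,0,0,3,1,0,0,0,0,3,1,0,0,0,0,0,0,0,0,0,0]'; python3 -c "
from plant import ctrl;s=ctrl.sense();print(s['qpos'],s['position'],s['orientation'])"
```

```text
clock: 2.1
position: [0.2523, -0.599, 0.1916]
orientation: [0.655, 0.756, -0.0, -0.0]
contact_force: [-0.9, 0.2, 0.0]
grip_width: 0.0919
grip_force: 0.0
clock: 3.3
position: [0.4818, -0.2698, 0.192]
orientation: [0.654, 0.756, 0.001, -0.0]
contact_force: [0.6, 0.9, 0.0]
grip_width: 0.0919
grip_force: 0.0
[ 0.80375146  0.34382685 -0.43309421  1.82207833  0.16568308  1.01130006
  0.44879495] [ 0.48177993 -0.26980254  0.19204228] [ 6.54367653e-01  7.56176059e-01  8.44519999e-04 -1.69336869e-04]
```

```bash
python3 -m jog '[3.9,0.6,0,0,0,0,3.9,0.6,0,0,0,0,3.9,0.6,0,0,0,0,3.9,0.6,0,0,0,0,3.9,0.6,0,0,0,0,3.9,0.6,0,0,0,0,3.9,0.6,0,0,0,0,3.9,0.6,0,0,0,0,3.9,0.6,0,0,0,0,3.9,0.6,0,0,0,0,3.9,0.6,0,0,0,0,3.9,0.6,0,0,0,0]'; python3 -m jog '[0,0,0,0,0,0,0,0,0,0,0,0]'
cat > cf.py <<'E'
from h import *
O=np.array([.571,-.0335]);a=np.radians(7.8);ex=np.array([np.cos(a),np.sin(a)]);ey=np.array([-ex[1],ex[0]])
def tcp():
    s=ctrl.sense();p=s["position"];d=p[:2]-O;o=s["orientation"]
    print("tcp cradle",(d@ex).round(4),(d@ey).round(4),p[2].round(4),"yaw",np.degrees(2*np.arctan2(o[1],o[0]))-90,s["qpos"].round(2))
def stub(z=.0255,mn=.2):
    im=ctrl.snapshot("top")
    for d in ctrl.trace("stub","top"):
        r,c=np.nonzero(d["region"])
        if len(r)<150: continue
        sat=cv2.cvtColor(im,cv2.COLOR_RGB2HSV)[r,c,1]
        Q=np.array([ray("top",i,j,z)[:2]-O for i,j in zip(r,c)]).astype(np.float32)
        (cx,cy),wh,A=cv2.minAreaRect(Q); q=np.array([cx,cy])
        if np.median(sat)<110: print("stub",round(d["confidence"],2),"x",(q@ex).round(4),"y",(q@ey).round(4),np.round(wh,3),A)
    return im
E
python3 -c "
from cf import *
tcp();im=stub();cv2.imwrite('pics/a.png',im[100:300,180:420,::-1].repeat(3,0).repeat(3,1))"
```

```text
clock: 4.5
position: [0.4884, 0.1992, 0.1917]
orientation: [0.658, 0.753, 0.0, 0.0]
contact_force: [-0.1, -0.5, -0.0]
grip_width: 0.0922
grip_force: 0.0
clock: 4.7
position: [0.4879, 0.1985, 0.1914]
orientation: [0.657, 0.754, -0.0, 0.0]
contact_force: [0.2, -0.5, 0.5]
grip_width: 0.0916
grip_force: 0.0
tcp cradle -0.0508 0.2412 0.1914 yaw 7.908532116457721 [ 0.09  0.34 -0.66  1.87  0.24  1.01 -0.53]
stub 0.73 x -0.0083 y 0.1864 [0.09  0.037] 35.908668518066406
```

View pics/a.png

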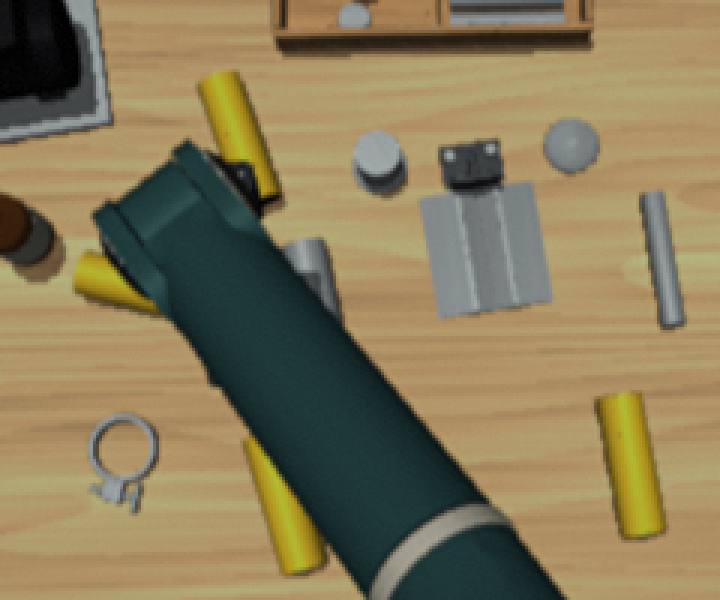

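```bash
python3 -m jog '[0.8,0.2,2.5,0,0,0,0,0,3,0,0,0,0,0,3,0,0,0,0,0,3,0,0,0,0,0,2.5,0,0,0,0,0,2,0,0,0,0,0,1.3,0,0,0,0,0,0,0,0,0,0,0,0,0,0,0]'
cat >> cf.py <<'E'
def stub2(z=.0255):
    im=ctrl.snapshot("scene")
    for d in ctrl.trace("stub","scene"):
        r,c=np.nonzero(d["region"])
        if len(r)<150: continue
        sat=cv2.cvtColor(im,cv2.COLOR_RGB2HSV)[r,c,1]
        Q=np.array([ray("scene",i,j,z)[:2]-O for i,j in zip(r,c)]).astype(np.float32)
        (cx,cy),wh,A=cv2.minAreaRect(Q); q=np.array([cx,cy])
        if np.median(sat)<110: print("scene stub",round(d["confidence"],2),"x",(q@ex).round(4),"y",(q@ey).round(4),np.round(wh,3),A)
    return im
E
python3 -c "
from cf import *
tcp();im=stub2();cv2.imwrite('pics/b.png',im[130:290,220:420,::-1].repeat(4,0).repeat(4,1)[:600,:800])"
```

```text
clock: 5.7
position: [0.4892, 0.2063, 0.0191]
orientation: [0.657, 0.753, 0.0, 0.0]
contact_force: [-0.4, -0.3, 0.1]
grip_width: 0.092
grip_force: 0.0
tcp cradle -0.0485 0.2487 0.0191 yaw 7.784134537114198 [-0.04  0.59 -0.53  1.98  0.46  0.69 -0.72]
scene stub 0.81 x -0.047 y 0.1963 [0.172 0.061] 12.218765258789062
```

View pics/b.png

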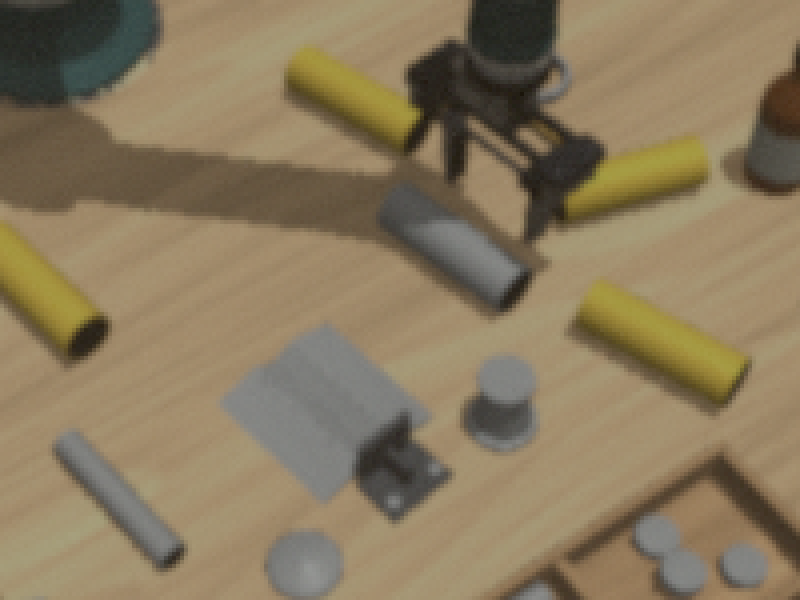

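The fingers stand clear on the bench behind the grey stub: tips near crop (455,180) and (535,235), stub at (455,250). Now I'll push gently.

```bash
python3 -m jog '[-0.3,0,0,0,0,0,-0.3,0,0,0,0,0,-0.3,0,0,0,0,0,-0.3,0,0,0,0,0,-0.4,0,0,0,0,0,-0.4,0,0,0,0,0,-0.5,0,0,0,0,0,-0.5,0,0,0,0,0,-0.5,0,0,0,0,0,-0.5,0,0,0,0,0,-0.5,0,0,0,0,0,-0.5,0,0,0,0,0]'; python3 -c "
from cf import *
tcp();stub2()"
```

```text
clock: 7.0
position: [0.4971, 0.1644, 0.0233]
orientation: [0.655, 0.756, 0.005, 0.0]
contact_force: [-15.2, 8.2, 42.1]
grip_width: 0.0918
grip_force: 21.3
tcp cradle -0.0464 0.2061 0.0233 yaw 8.211075183041189 [ 0.05  0.57 -0.54  2.01  0.45  0.67 -0.63]
scene stub 0.73 x -0.0484 y 0.1868 [0.172 0.063] 11.1393461227417
scene stub 0.35 x 0.0588 y 0.5666 [0.066 0.231] 33.62959671020508
```

```bash
python3 -m jog '[0.8,0,0,0,0,0,0.8,0,0,0,0,0,0.8,0,0,0,0,0,0.8,0,0,0,0,0,0,0,0,0,0,0]'; python3 -c "
from cf import *
tcp();im=stub2();cv2.imwrite('pics/c.png',cv2.resize(im[160:230,300:400,::-1],(800,560),interpolation=cv2.INTER_CUBIC))
p=ctrl.sense()['position']
for z in(0,.01,.02,.03,.04):
  for dx in(.055,-.055):
    r,c=px('scene',[*(p[:2]+ex*dx),z]); print(z,dx,round((c-300)*8),round((r-160)*8))
"
```

```text
clock: 7.6
position: [0.4907, 0.1896, 0.0184]
orientation: [0.657, 0.754, -0.0, -0.0]
contact_force: [0.4, -0.9, 0.1]
grip_width: 0.0919
grip_force: 0.0
tcp cradle -0.0493 0.2319 0.0184 yaw 7.910849152725675 [-0.01  0.59 -0.53  1.99  0.46  0.68 -0.69]
scene stub 0.77 x -0.0478 y 0.1989 [0.174 0.063] 10.272540092468262
0 0.055 392 308
0 -0.055 227 176
0.01 0.055 394 294
0.01 -0.055 228 163
0.02 0.055 396 281
0.02 -0.055 229 149
0.03 0.055 398 267
0.03 -0.055 230 135
0.04 0.055 400 253
0.04 -0.055 230 121
```

View pics/c.png

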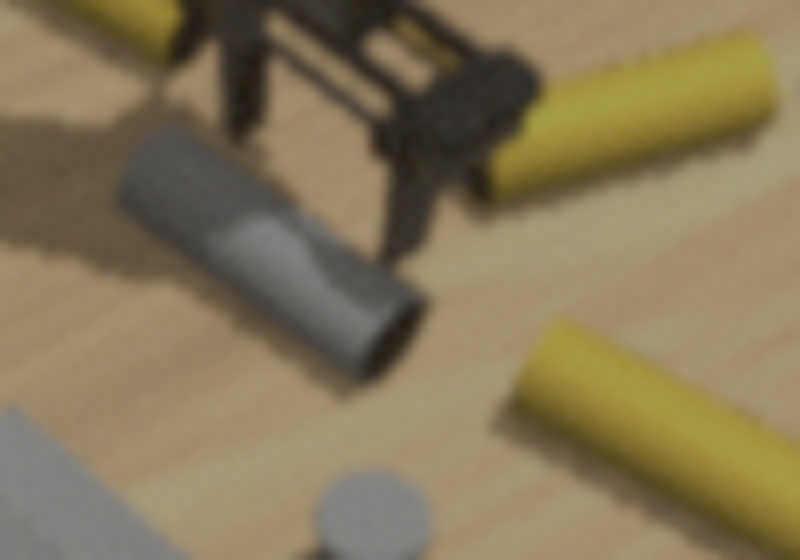

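The far finger's tip is at crop (395,258), well above the bench: wide open, the tips retract to z≈0.035. The push was therefore on the tube's shoulder. I'll back off, lower by 1.6 cm and push again.

```bash
python3 -m jog '[0.6,0,0,0,0,0,0.7,0,0,0,0,0,0,0,0.4,0,0,0,0,0,0.4,0,0,0,0,0,0.4,0,0,0,0,0,0.4,0,0,0,0,0,0,0,0,0]';  python3 -m jog '[-0.3,0,0,0,0,0,-0.3,0,0,0,0,0,-0.3,0,0,0,0,0,-0.3,0,0,0,0,0,-0.4,0,0,0,0,0,-0.5,0,0,0,0,0,-0.5,0,0,0,0,0]'; python3 -c "
from cf import *
tcp();stub2()"
```

```text
clock: 8.4
position: [0.4888, 0.2014, 0.0018]
orientation: [0.657, 0.754, -0.001, -0.0]
contact_force: [0.1, -0.2, 0.3]
grip_width: 0.0924
grip_force: 0.0
clock: 9.1
position: [0.4929, 0.1755, 0.0026]
orientation: [0.657, 0.754, -0.0, 0.0]
contact_force: [-0.1, -0.0, 0.1]
grip_width: 0.0922
grip_force: 0.1
tcp cradle -0.049 0.2176 0.0026 yaw 7.837390957474383 [-0.    0.61 -0.51  2.01  0.48  0.65 -0.68]
scene stub 0.83 x -0.0492 y 0.1792 [0.177 0.063] 10.600984573364258
```

The tube now rolls freely with no force on the tool.

```bash
python3 -m jog '[-0.6,0,0,0,0,0,-0.6,0,0,0,0,0,-0.6,0,0,0,0,0,-0.6,0,0,0,0,0,-0.6,0,0,0,0,0,-0.6,0,0,0,0,0,-0.6,0,0,0,0,0,-0.6,0,0,0,0,0,-0.5,0,0,0,0,0,-0.4,0,0,0,0,0,-0.3,0,0,0,0,0,-0.3,0,0,0,0,0]'; python3 -c "
from cf import *
tcp();stub2()"
```

```text
clock: 10.4
position: [0.5014, 0.1135, 0.0026]
orientation: [0.657, 0.754, 0.0, -0.0]
contact_force: [-0.1, 0.0, 1.2]
grip_width: 0.0921
grip_force: 0.0
tcp cradle -0.049 0.1551 0.0026 yaw 7.847299048411969 [ 0.12  0.6  -0.51  2.03  0.48  0.64 -0.57]
scene stub 0.97 x -0.044 y 0.117 [0.176 0.06 ] 10.753862380981445
```

```bash
python3 -m jog '[-0.5,0,0,0,0,0,-0.5,0,0,0,0,0,-0.5,0,0,0,0,0,-0.5,0,0,0,0,0,-0.5,0,0,0,0,0,-0.5,0,0,0,0,0,-0.5,0,-0.1,0,0,0,-0.5,0,-0.1,0,0,0,-0.5,0,-0.1,0,0,0,-0.5,0,-0.1,0,0,0,-0.5,0,-0.1,0,0,0,-0.5,0,-0.1,0,0,0]'; python3 -c "
from cf import *
tcp();stub2()"
```

```text
clock: 11.7
position: [0.51, 0.058, 0.0096]
orientation: [0.656, 0.755, 0.002, -0.001]
contact_force: [-5.1, 11.1, 12.9]
grip_width: 0.0918
grip_force: 7.9
tcp cradle -0.048 0.0989 0.0096 yaw 8.005347628487996 [ 0.24  0.58 -0.52  2.03  0.47  0.64 -0.44]
scene stub 0.61 x -0.0422 y 0.0657 [0.175 0.061] 8.758106231689453
```

```bash
python3 -m jog '[0.5,0,0,0,0,0,0.5,0,0,0,0,0,0.5,0,0.4,0,0,0,0.3,0,0.4,0,0,0,0,0,0.2,0,-0.12,0,0,0,0.2,0,-0.13,0,0,0,0,0,-0.13,0,0,0,0,0,-0.13,0,0,0,0,0,0,0,0]'; python3 -c "
from cf import *
tcp();im=stub2();print(ctrl.sense()['orientation']);cv2.imwrite('pics/d.png',cv2.resize(im[170:260,270:370,::-1],(660,594),interpolation=cv2.INTER_CUBIC))"
```

```text
tcp cradle -0.048 0.099 0.0099 yaw 8.014538872663422 [ 0.24  0.58 -0.52  2.03  0.47  0.64 -0.44]
scene stub 0.66 x -0.0419 y 0.0664 [0.176 0.058] 8.436335563659668
[ 6.55827397e-01  7.54907157e-01  2.27818427e-03 -6.47880052e-04]invalid input
```

View pics/d.png

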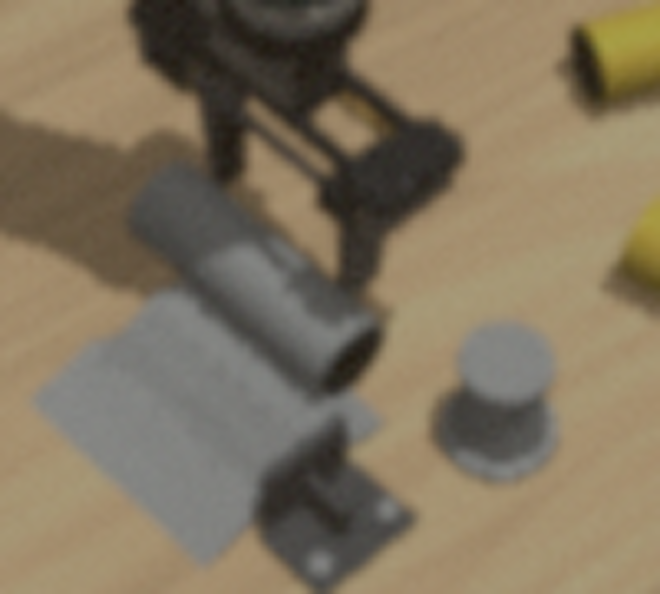

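The tube lies at the foot of the ramp, aligned with the cradle, and the fingers jam against its side by friction. The rows had a wrong count and were refused, so I'm retyping them: back off, lower, and tilt the fingertips under.

```bash
python3 -m jog '[0.5,0,0,0,0,0, 0.5,0,0,0,0,0, 0.4,0,0.4,0,0,0, 0.3,0,0.4,0,0,0, 0,0,0.2,0,-0.12,0, 0,0,0.2,0,-0.13,0, 0,0,0,0,-0.13,0, 0,0,0,0,-0.13,0, 0,0,0,0,0,0]'; python3 -c "
from cf import *
tcp();im=stub2();print(ctrl.sense()['orientation'])"
```

```text
clock: 12.8
position: [0.5059, 0.0772, -0.0055]
orientation: [0.632, 0.733, -0.166, 0.19]
contact_force: [0.0, 0.3, -0.5]
grip_width: 0.092
grip_force: 0.0
tcp cradle -0.0495 0.1186 -0.0055 yaw 8.523903772700777 [-0.36  0.67 -0.22  1.98  0.8   0.91 -1.04]
scene stub 0.76 x -0.0424 y 0.0891 [0.177 0.058] 7.2179107666015625
[ 0.63468686  0.73048746 -0.16605591  0.18970004]
```

```bash
python3 -m jog '[-0.44,0,0.25,0,0,0, -0.44,0,0.25,0,0,0, -0.44,0,0.25,0,0,0, -0.44,0,0.25,0,0,0, -0.44,0,0.23,0,0,0, -0.5,0,0.13,0,0,0, -0.5,0,0.13,0,0,0, -0.5,0,0.13,0,0,0, -0.5,0,0.13,0,0,0]'; python3 -c "
from cf import *
tcp();im=stub2()"
```

```text
clock: 13.8
position: [0.5136, 0.0259, 0.002]
orientation: [0.636, 0.73, -0.166, 0.19]
contact_force: [-0.7, 3.1, 0.4]
grip_width: 0.0916
grip_force: 1.4
tcp cradle -0.0488 0.0666 0.002 yaw 7.858206906297241 [-0.29  0.64 -0.2   2.02  0.83  0.87 -0.99]
scene stub 0.95 x -0.0464 y 0.0484 [0.176 0.056] 7.934040546417236
```

```bash
python3 -m jog '[-0.5,0,0.13,0,0,0, -0.5,0,0.13,0,0,0, -0.5,0,0.13,0,0,0, -0.4,0,0.11,0,0,0, -0.4,0,0.11,0,0,0, -0.4,0,0.11,0,0,0]'; python3 -c "
from cf import *
tcp();im=stub2(.03)"
```

```text
clock: 14.5
position: [0.5169, -0.0022, 0.0088]
orientation: [0.636, 0.729, -0.167, 0.19]
contact_force: [0.8, 0.5, -0.5]
grip_width: 0.0923
grip_force: 0.0
tcp cradle -0.0493 0.0383 0.0088 yaw 7.792002070029483 [-0.25  0.62 -0.18  2.03  0.84  0.85 -0.95]
scene stub 0.89 x -0.0456 y 0.0148 [0.178 0.058] 6.237907886505127
scene stub 0.71 x 0.0627 y 0.5617 [0.07  0.232] 35.19063186645508
scene stub 0.29 x 0.0341 y -0.0135 [0.192 0.126] 6.432101249694824
```

```bash
python3 -m jog '[0,0,0,0,0,0,0,0,0,0,0,0,0,0,0,0,0,0]'; python3 -c "
from cf import *
tcp();im=stub2(.029);cv2.imwrite('pics/e.png',cv2.resize(im[190:270,260:360,::-1],(750,600),interpolation=cv2.INTER_CUBIC))"
```

```text
clock: 14.9
position: [0.5172, -0.0006, 0.0086]
orientation: [0.636, 0.73, -0.166, 0.19]
contact_force: [0.4, -0.1, 0.1]
grip_width: 0.0919
grip_force: 0.0
tcp cradle -0.0489 0.0399 0.0086 yaw 7.870659973248209 [-0.25  0.62 -0.18  2.03  0.84  0.85 -0.95]
scene stub 0.8 x -0.0415 y 0.0003 [0.173 0.055] 7.764552593231201
scene stub 0.73 x -0.0414 y -0.1959 [0.164 0.033] 6.870169639587402
```

View pics/e.png

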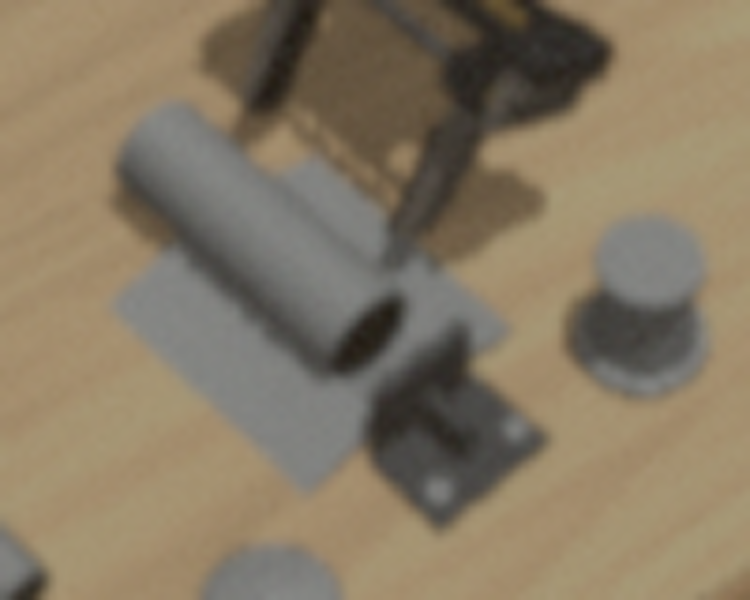

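The stub lies in the V at (250,240) in the crop, with its far end about 30 mm short of the stop. I'll retreat, straighten up, and turn 90°.

```bash
python3 -m jog '[1.3,0,-0.7,0,0,0, 1.3,0,-0.7,0,0,0, 0,0,-2,0,0.13,0, 0,0,-2,0,0.13,0, 0,0,-2,0,0.13,0, 0,0,-2,0,0.12,0, 0,0,-2,0,0,0, 0,0,-1,0,0,0, -2,-4,0,0,0,0, -2,-4,0,0,0,0, -2,-4,0,0,0,0, 0,0,0,0,0,0]' 3.6
python3 -m jog '[0,0,0,0,0,-0.143, 0,0,0,0,0,-0.143, 0,0,0,0,0,-0.143, 0,0,0,0,0,-0.143, 0,0,0,0,0,-0.143, 0,0,0,0,0,-0.143, 0,0,0,0,0,-0.143, 0,0,0,0,0,-0.143, 0,0,0,0,0,-0.143, 0,0,0,0,0,-0.143, 0,0,0,0,0,-0.141, 0,0,0,0,0,0]'
python3 -c "
from cf import *
tcp();stub(.029);stub2(.029)"
```

```text
clock: 16.2
position: [0.3936, -0.0242, 0.1125]
orientation: [0.657, 0.754, -0.003, -0.001]
contact_force: [-0.4, 0.4, 0.4]
grip_width: 0.036
grip_force: 0.0
clock: 17.4
position: [0.3998, -0.0208, 0.1135]
orientation: [-0.071, 0.998, 0.001, 0.0]
contact_force: [-0.0, -0.4, 0.3]
grip_width: 0.036
grip_force: 0.0
tcp cradle -0.1679 0.0358 0.1135 yaw 98.09553415480423 [ 0.72  0.27 -0.83  2.21  0.29  0.77  1.41]
stub 0.55 x -0.0175 y 0.001 [0.109 0.051] 7.164183616638184
scene stub 0.87 x -0.0427 y 0.0007 [0.176 0.056] 7.561219215393066
```

```bash
python3 -m jog '[0,-1.8,0,0,0,0, 0,-1.7,0,0,0,0, 0,0,3,0,0,0, 0,0,3,0,0,0, 0,0,2.5,0,0,0, 0,0,1.5,0,0,0, 0,0,0.3,0,0,0, 0,0,0,0,0,0]'
python3 -c "
from cf import *
tcp();im=stub2(.029);cv2.imwrite('pics/f.png',cv2.resize(im[180:260,250:350,::-1],(750,600),interpolation=cv2.INTER_CUBIC))"
```

```text
clock: 18.4
position: [0.4039, -0.0573, 0.0104]
orientation: [-0.068, 0.998, 0.0, -0.0]
contact_force: [0.7, -0.6, 0.6]
grip_width: 0.0358
grip_force: 0.0
tcp cradle -0.1687 -0.0009 0.0104 yaw 97.85372668478391 [ 0.6   0.48 -0.63  2.26  0.55  0.55  1.26]
scene stub 0.83 x -0.0447 y 0.0002 [0.174 0.055] 7.770412445068359
```

View pics/f.png

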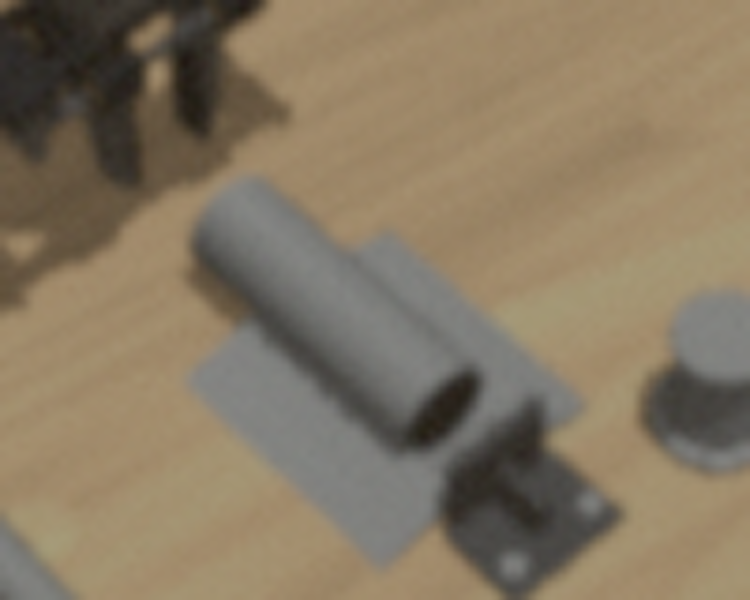

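The two fingertips stand square behind the tube's near end (crop (120,180) and (200,130), near end (220,210)). Pushing now.

```bash
python3 -m jog '[-0.8,0,0,0,0,0, -0.8,0,0,0,0,0, -0.8,0,0,0,0,0, -0.6,0,0,0,0,0, -0.5,0,0,0,0,0, -0.5,0,0,0,0,0, -0.5,0,0,0,0,0, -0.4,0,0,0,0,0, -0.3,0,0,0,0,0, -0.3,0,0,0,0,0]'
python3 -c "
from cf import *
tcp();im=stub2(.029)"
```

```text
clock: 19.5
position: [0.4582, -0.0502, 0.0103]
orientation: [-0.069, 0.998, 0.0, -0.0]
contact_force: [-1.4, -0.3, -0.8]
grip_width: 0.0361
grip_force: 0.9
tcp cradle -0.114 -0.0012 0.0103 yaw 97.8597161399689 [ 0.55  0.55 -0.62  2.14  0.55  0.61  1.25]
scene stub 0.82 x -0.0291 y -0.0002 [0.169 0.06 ] 8.761589050292969
```

```bash
python3 -m jog '[-0.2,0,0,0,0,0, -0.2,0,0,0,0,0, -0.2,0,0,0,0,0, -0.2,0,0,0,0,0, -0.2,0,0,0,0,0, -0.2,0,0,0,0,0, 0,0,0,0,0,0]'
python3 -m jog '[-0.1,0,0,0,0,0, -0.1,0,0,0,0,0]'
python3 -c "
from cf import *
tcp();im=stub2(.029)"
```

```text
clock: 20.3
position: [0.4709, -0.0485, 0.0105]
orientation: [-0.069, 0.998, 0.0, 0.0]
contact_force: [-0.8, 0.7, -0.2]
grip_width: 0.0359
grip_force: 0.3
clock: 20.5
position: [0.4719, -0.0483, 0.0105]
orientation: [-0.069, 0.998, -0.0, -0.0]
contact_force: [-3.1, -0.2, 0.9]
grip_width: 0.0359
grip_force: 1.3
tcp cradle -0.1002 -0.0012 0.0105 yaw 97.85886883519464 [ 0.54  0.56 -0.62  2.11  0.55  0.63  1.25]
scene stub 0.88 x -0.0225 y 0.0009 [0.162 0.058] 7.01769495010376
```

Force has not risen clearly yet, so I'll keep pushing until it does.

```bash
python3 -m jog '[-0.1,0,0,0,0,0, -0.1,0,0,0,0,0]';python3 -m jog '[-0.1,0,0,0,0,0, -0.1,0,0,0,0,0]'; python3 -c "
from cf import *
tcp()"
```

```text
clock: 20.8
position: [0.4742, -0.048, 0.0105]
orientation: [-0.068, 0.998, -0.0, -0.0]
contact_force: [-2.1, 0.3, -0.0]
grip_width: 0.0358
grip_force: 1.0
clock: 21.0
position: [0.4749, -0.048, 0.0103]
orientation: [-0.068, 0.998, -0.0, -0.001]
contact_force: [-6.7, -0.0, 4.6]
grip_width: 0.036
grip_force: 3.5
tcp cradle -0.0972 -0.0013 0.0103 yaw 97.8476822629172 [ 0.54  0.57 -0.62  2.1   0.55  0.64  1.25]
```

```bash
python3 -m jog '[-0.1,0,0,0,0,0, -0.1,0,0,0,0,0, 0,0,0,0,0,0]'; python3 -c "
from cf import *
tcp();im=stub2(.029);cv2.imwrite('pics/g.png',cv2.resize(im[180:260,250:350,::-1],(750,600),interpolation=cv2.INTER_CUBIC))"
```

```text
clock: 21.3
position: [0.4748, -0.0481, 0.0099]
orientation: [-0.068, 0.998, -0.001, -0.003]
contact_force: [-9.8, -0.5, 5.7]
grip_width: 0.0362
grip_force: 4.7
tcp cradle -0.0973 -0.0014 0.0099 yaw 97.83803862147215 [ 0.54  0.57 -0.62  2.1   0.55  0.64  1.25]
scene stub 0.61 x -0.0214 y 0.0013 [0.154 0.058] 8.754029273986816
```

View pics/g.png

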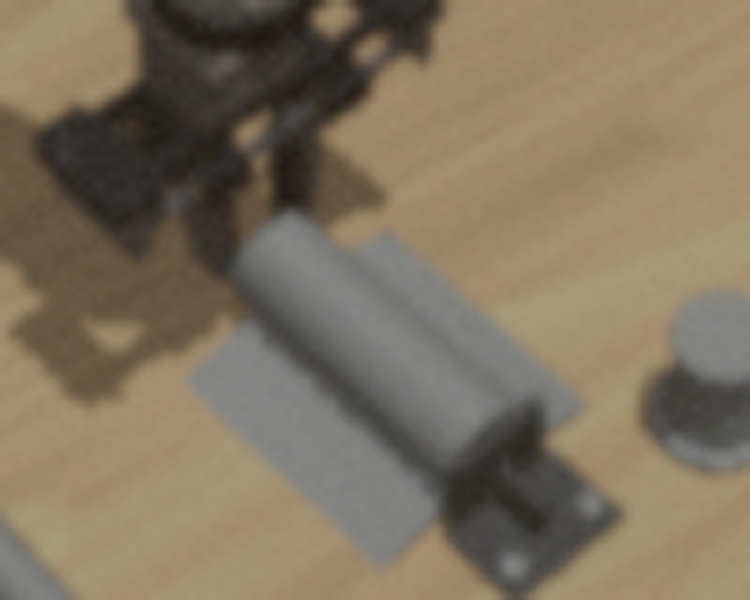

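The far end is now at the stop plate (crop (490,440)) and the tool has stalled at about 10 N, so the stub is butted. I'll retreat and verify.

```bash
python3 -m jog '[0.4,0,0,0,0,0, 1,0,0,0,0,0, 2,0,0,0,0,0, 2,0,0,0,0,0, 0,0,-3,0,0,0, 0,0,-4,0,0,0, 0,0,-4,0,0,0, 0,0,0,0,0,0, 0,0,0,0,0,0, 0,0,0,0,0,0]'; python3 -c "
from cf import *
tcp();im=stub2(.029);t=stub(.029)
a=cv2.resize(im[190:250,260:340,::-1],(400,300),interpolation=cv2.INTER_CUBIC);b=cv2.resize(t[140:200,300:380,::-1],(400,300),interpolation=cv2.INTER_CUBIC)
cv2.imwrite('pics/h.png',np.hstack([a,b]))"
```

```text
clock: 22.4
position: [0.424, -0.0551, 0.1197]
orientation: [-0.068, 0.998, -0.0, -0.0]
contact_force: [-0.4, -0.5, -0.1]
grip_width: 0.0364
grip_force: 0.0
tcp cradle -0.1486 -0.0015 0.1197 yaw 97.83661864116485 [ 0.77  0.31 -0.81  2.15  0.31  0.8   1.47]
scene stub 0.77 x -0.0217 y -0.0013 [0.158 0.059] 9.930468559265137
stub 0.79 x 0.0112 y 0.0007 [0.114 0.056] 8.032435417175293
```

View pics/h.png

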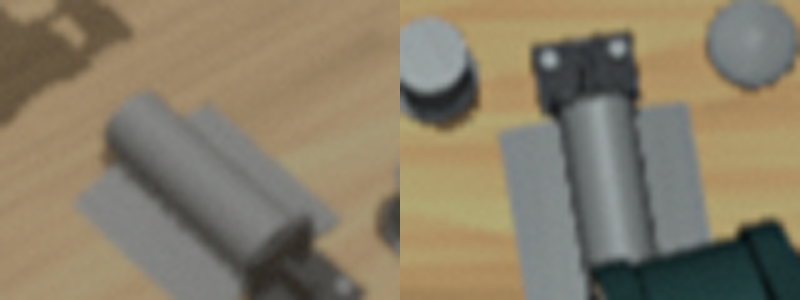

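Both views show the stub centred in the V with its far end against the stop, and the gripper clear. Handing in.

```bash
python3 -c "
from plant import ctrl
print(ctrl.sign_off())"
```

```text
the job is handed in; nothing more can be done
None
```

The stub was rolled over the ramp into the V and pushed until it stalled against the end stop, and the last pictures show it lying there with the gripper clear. I handed the job in at about 22 s; no verdict came back. I saw nothing else on the bench disturbed, but I did not re-measure the other things at the end.

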